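Tip the well plate on the tilt stand to its set mark

TASK

Tip the well plate on the spring-backed tilt stand to its set angle: press the rubber thumb pad on the nest's corner down until the pointer lines up with the index marker on the scale, without running past it, and keep it there for two seconds. Then ease the nest back up to level, gently under the finger so that it does not snap back, and let go. Only press with the fingertips on top of the pad: do not grip the tab, do not touch or lift the plate, do not shift the marker, and leave the things around the stand where they are.

Things in the scene. Friction and masses are not known exactly. Their poses are not given: they have to be found in the camera images.
- stand: Tilt stand fixed to the bench: aluminium base plate 200 x 172 x 8 mm on rubber feet (top face 14 mm above the bench) with two hinge cheeks and an upright white graduated sector plate. Origin at the centre of the base's underside, on the bench; x runs along the hinge towards the sector plate, y from the pressed side to the hinge side, z up. The hinge axis is parallel to x at y = +60 mm, z = 70 mm. The sector plate stands at x = +87 mm, rising to 174 mm above the bench.
- nest (a joint): Tilt of the spring-backed nest about the hinge, rad: 0 = level, resting against its stop; grows as the pad goes down (end stop 0.36). Springs lift it back: the pad needs about 3 N to start moving and about 8 N at 0.26 rad; let go, it snaps up to level. The nest is a 140 x 104 mm aluminium tray, 6 mm thick, that carries the well plate, with a tab at one corner for the thumb pad, and carries the pointer.
- thumb_pad (a point): Black ribbed rubber pad 34 x 34 x 4 mm, on the 36 mm wide, 6 mm thick aluminium tab that sticks out of the nest's corner, on the pressed side, at the end away from the scale. The point is the centre of its top face and moves with the nest; z is the face's normal. When level it lies at x = -52, y = -70, z = +76 mm of the stand, 130 mm from the hinge axis; its centre is 32 mm clear of the well plate's side, whose top is 10 mm higher.
- pointer_tip (a point): Tip of the dark steel pointer (a bar 4 to 6 mm wide) that stands upright on the hinge axis at the sector's outer (+x) face and tilts with the nest, towards the stand's -y as the pad is pressed. The tip is 110 mm from the hinge axis, so it moves 110 mm per rad of tilt.
- mark (a point): Middle of the index marker, a small black slider 10 mm wide with a fine white centre line, saddled on the rim of the sector plate; the point lies on the arc of the pointer tip (110 mm from the hinge axis). Its angle, set beforehand, is between 0.14 and 0.26 rad (8 to 15 degrees) of tilt and differs each time. Its y axis lies along the arc: the pointer comes from its +y side. The pointer is lined up when its tip is within the marker's width.
- wellplate: White 96-well plate 128 x 86 x 14.4 mm, loose in the nest between low corner guides. Origin at the centre of its underside. Not to be touched or lifted.
- nest_floor (a point): Centre of the nest's floor, on which the well plate rests (the plate's origin coincides with it within 2 mm); moves with the nest.
- spareplate: Bystander: another white 96-well plate, 128 x 86 x 14.4 mm, loose on the bench beyond the scale. Origin at the centre of its underside.
- reagent: Bystander: white reagent bottle with blue cap, 54 mm diameter, 115 mm tall, loose on the bench. Origin at the centre of its underside.
- tipbox: Bystander: blue box of pipette tips, 118 x 80 x 54 mm, loose on the bench on the hinge side. Origin at the centre of its underside.
- tuberack: Bystander: low grey rack of small tubes, 105 x 62 x 33 mm, loose on the bench on the pressed side. Origin at the centre of its underside.

How it is judged:
By the outcome, as a careful person would: the job done as asked, in the order asked, and still so for the second after the job is handed in, with the robot touching nothing.
It also fails if it takes over 42 s, if anything falls off the work surface, if the arm or the gripper's body presses on something with over 40 N, if the wrist force passes 120 N, or if a joint passes its speed limit or range.

ROBOT

A 7-joint arm with a two-finger parallel gripper is mounted at the origin on the work surface. World frame = base frame: x ahead of the robot, y to its left, z up, the work surface at z = 0. Lengths are in m, angles in rad, forces in N, time in s.
With the tool pointing down it reaches from about 0.35 to 0.9 m from the base axis. Payload 19.9 kg.
Tool frame: the origin (TCP) lies midway between the tips of the shut fingers; the grasp point (between the pads) lies 19 mm behind it; z points along the fingers, y is the line along which they close (so a half turn about z gives the same grasp; the last joint's range is limited). The gripper opens to 94 mm and grips with 3 to 60 N. Pads are 16 mm wide; open, the fingers measure 119 mm over their backs; the gripper's body (75 mm by 177 mm) begins 78 mm behind the grasp point.
Start: joints at [-1.224, 0.417, -0.01, 1.614, 0.005, 1.111, -0.053], TCP at [0.237, 0.578, 0.205] pointing down, gripper open.
Joint ranges: [-2.81, 2.81], [-0.39, 2.02], [-1.27, 1.25], [0.06, 2.57], [-1.19, 4.33], [0.19, 2], [-2.82, 2.82]. Speed limits (rad/s): [1.89, 1.89, 2.39, 2.39, 3.01, 3.01, 3.01].

INTERFACE

Orientations are given as a unit quaternion [w, x, y, z].
In Python, from plant import env gives the robot as it stands. The module is installed in compiled form; this text tells all that it offers.
- The arm moves only by the shell command python3 -m creep 'ROWS' [FORCE]. ROWS is JSON, a list of rows, each a list of 3 entries, a list of its own where there are three numbers: the closure, from 0 (fully open) to 1 (shut), then the shift along the world's x, y, z in m, then the turn about the world's z in degrees. A call has 1 to 20 rows; each row shifts and turns the commanded pose from where the row before left it; what a row does not reach is not made up. A row lasts 1/10 s, in which the tool goes at most 50 mm and 8.59 degrees, less where a joint would pass 70% of its speed; a pose out of reach is approached as far as the arm can. A call with a gripper value outside its range is refused whole. The fingers move at their own pace and stop on an object; FORCE is the grip in N (left out, the last holds). Time passes only in rows, so rows that do not move let the fingers close. It gives the time, the measured TCP pose, the force, the opening and the grip force at its end, in the units of the state.
- env.sense(): the state, without advancing time (a new reading comes with each control period).
- env.capture(name): name is "scene" or "top" or "wrist"; returns a dict with "frame" (420x560x3 uint8, red, green, blue), "intrinsics" (3x3 intrinsics, pixels), "xyz" and "rotation" of the camera in the world. Camera axes: x right, y up, looking along -z (the intrinsics and any distortion apply to the point x, -y, -z); pixel columns grow to the right and rows downward; lengths in m; the calibration is good to about 2 mm. A picture is of the moment at which its call begins. There is no depth.
- env.close_job(): hands the job in; it is judged then, once.
Trained networks look in the newest picture that a camera, given by its name, has taken for a name from the list of things; names that differ only in an ending like _2 or _b are one class to them, and where a whole thing is asked for, a point or a joint stands for the part that bears it (a point fixed in the world has none). Each returns a list of dicts, best first, with "confidence" (0 to 1); they miss things now and then, are a little off and sometimes report something else, mostly with a low value. They report only what shows in the picture. A call takes as long as a camera call.
- env.look_for(camera, name): "extent" ([left, top, width, height] in pixels, round what is visible of it).
The state is a dict: "time": time; "q": joint angles; "joint_vel": joint speeds; "effort": joint torques, N m; "ee_pos": TCP position; "tcp_rot": TCP orientation; "ft_force": force on the tool from outside, world axes, zero at the start; "ft_torque": the same for the moment, N m; "grip_width": finger opening in m; "grip_force": force on a finger pad.
Only numpy, scipy, OpenCV 4.12 (cv2) and the standard library are available. Lean on these libraries where they do the work, as an engineer would, in place of code of your own. Each camera call takes 0.05 s, during which the arm holds its last target. There are 200 camera calls.

## Working session

There is one attempt and no reset: what is moved stays moved. The work goes in short steps, Python scripts to look and compute and a shell command to move; the robot and the scene stay as the last step left them, time stands still between calls to the robot, and variables do not carry over. Pictures are saved under pics/ and viewed, at most 10 in all, crops included, and the job is handed in when it is done.

```bash
mkdir -p pics; cat > h.py <<'E'
import numpy as np, cv2
from plant import env
def snap(c):
    d=env.capture(c); return d
def save(d,n,box=None,f=1):
    im=d['frame'][:,:,::-1]
    if box: l,t,w,h=box; im=im[t:t+h,l:l+w]
    cv2.imwrite('pics/'+n,cv2.resize(im,None,fx=f,fy=f,interpolation=cv2.INTER_CUBIC))
def proj(d,P):
    p=(np.atleast_2d(P)-d['xyz'])@np.array(d['rotation']); K=np.array(d['intrinsics'])
    v=np.c_[p[:,0],-p[:,1],-p[:,2]]@K.T; return v[:,:2]/v[:,2:]
def ray(d,uv):
    K=np.array(d['intrinsics']); v=np.linalg.solve(K,[uv[0],uv[1],1.]); 
    return np.array(d['xyz']),np.array(d['rotation'])@np.array([v[0],-v[1],-v[2]])
def onz(d,uv,z):
    o,r=ray(d,uv); return o+r*(z-o[2])/r[2]
E
python3 - <<'E'
from h import *
s=env.sense(); print(s['time'],s['ee_pos'],s['tcp_rot'],s['ft_force'])
ims=[]
for c in ['scene','top']:
    d=snap(c); save(d,c+'0.png',f=1.4); print(c,np.round(d['xyz'],3),np.round(d['rotation'],3).tolist(),np.array(d['intrinsics']).tolist())
    for n in ['stand','nest','thumb_pad','pointer_tip','mark','wellplate','spareplate','reagent','tipbox','tuberack']:
        print(n,[(np.round(x['extent']).tolist(),round(x['confidence'],2)) for x in env.look_for(c,n)[:2]])
E
```

```text
0.0 [0.23681665 0.57798985 0.20482892] [-6.73980016e-05  1.93192558e-01  9.81160670e-01 -6.08352914e-04] [ 0.37384278  0.24598491 -1.0236552 ]
scene [1.146 0.251 0.837] [0.542, 0.202, 0.276, 0.768] [[391.80536800525505, 0.0, 278.70108010859224], [0.0, 391.80536800525505, 217.9555263150258], [0.0, 0.0, 1.0]]
stand [([233.0, 191.0, 97.0, 86.0], 0.82)]
nest [([253.0, 186.0, 67.0, 70.0], 0.73)]
thumb_pad [([253.0, 189.0, 68.0, 71.0], 0.69)]
pointer_tip [([254.0, 187.0, 72.0, 69.0], 0.75)]
mark [([235.0, 190.0, 95.0, 87.0], 0.42)]
wellplate [([255.0, 197.0, 58.0, 42.0], 0.73), ([236.0, 188.0, 91.0, 86.0], 0.6)]
spareplate [([196.0, 240.0, 58.0, 51.0], 0.66)]
reagent [([193.0, 191.0, 20.0, 38.0], 0.95)]
tipbox [([334.0, 237.0, 47.0, 52.0], 0.75)]
tuberack [([215.0, 163.0, 45.0, 33.0], 0.72)]
top [0.496 0.053 1.023] [0.713, 0.035, -0.042, -0.699] [[405.61180887856267, 0.0, 284.262007380329], [0.0, 405.61180887856267, 216.25776015973125], [0.0, 0.0, 1.0]]
stand [([234.0, 190.0, 93.0, 110.0], 0.93)]
nest [([238.0, 206.0, 70.0, 82.0], 0.74), ([356.0, 226.0, 24.0, 23.0], 0.51)]
thumb_pad [([241.0, 208.0, 70.0, 80.0], 0.72)]
pointer_tip [([237.0, 205.0, 71.0, 80.0], 0.62)]
mark [([236.0, 207.0, 72.0, 80.0], 0.2)]
wellplate [([251.0, 214.0, 53.0, 61.0], 0.61), ([240.0, 206.0, 72.0, 81.0], 0.47)]
spareplate [([294.0, 169.0, 60.0, 45.0], 0.59)]
reagent [([355.0, 226.0, 27.0, 25.0], 0.61)]
tipbox [([175.0, 204.0, 39.0, 53.0], 0.56)]
tuberack [([334.0, 280.0, 43.0, 52.0], 0.95)]
```

View pics/scene0.png

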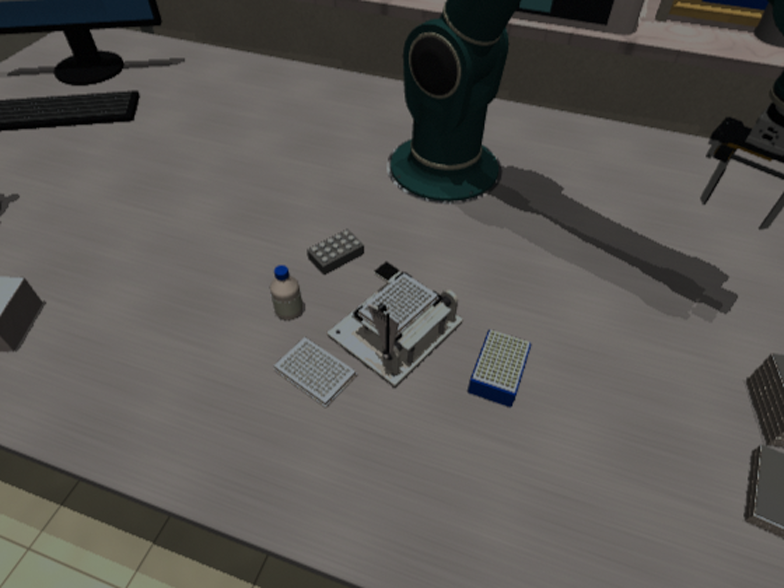

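View pics/top0.png

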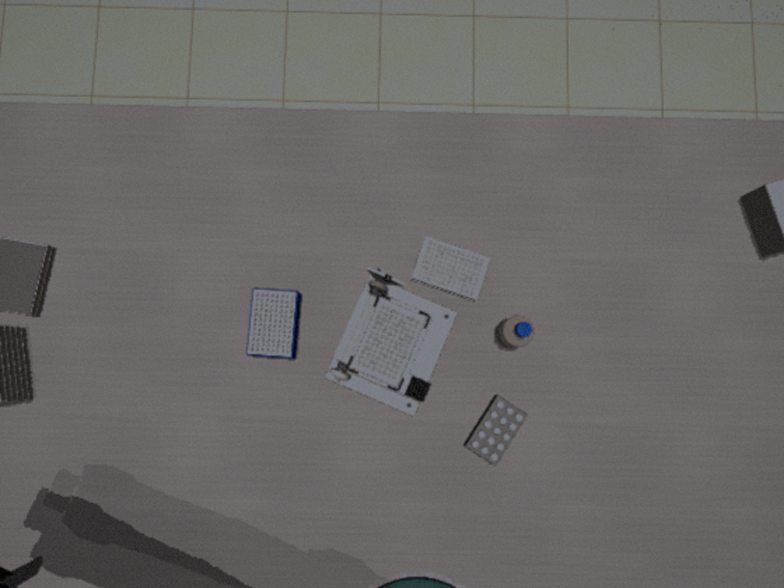

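The top view shows the black pad at (418,388) in the 1.4x picture, the base corners at (456,313), (414,415) and (327,377), and the sector near (385,280). The scene view shows the sector and pointer at about (385,335), and base corners at (395,384), (329,333) and (462,320).

```bash
cat >> h.py <<'E'
from scipy.optimize import least_squares
def toW(p,q):
    c,s=np.cos(p[2]),np.sin(p[2]); q=np.atleast_2d(q).astype(float)
    return np.c_[p[0]+c*q[:,0]-s*q[:,1],p[1]+s*q[:,0]+c*q[:,1],q[:,2]]
E
python3 - <<'E'
from h import *
t=snap('top'); s=snap('scene')
B=lambda a,b:[a*.1,b*.086,.014]
tq=[B(1,-1),B(-1,-1),B(-1,1),[-.052,-.070,.076]]; tu=np.array([[456,313],[414,415],[327,377],[418,388]])/1.4
sq=[B(1,1),B(1,-1),B(-1,1),[-.052,-.070,.076]]; su=np.array([[395,384],[329,333],[462,320],[387,270]])/1.4
print(onz(t,tu[3],.076))
f=lambda p,w=0:np.r_[(proj(t,toW(p,tq))-tu).ravel(),(proj(s,toW(p,sq))-su).ravel()]
r=least_squares(f,[.5,.05,1.2]);print(r.x,np.round(r.fun.reshape(-1,2),1).tolist())
ft=lambda p:f(p)[:8]; print(least_squares(ft,[.5,.05,1.2]).x)
print('pad',toW(r.x,[[-.052,-.07,.076],[.098,.06,.18]]))
p=r.x
for a in [.14,.2,.26]:
    m=toW(p,[.093,.06-.11*np.sin(a),.07+.11*np.cos(a)]); print(m,proj(s,m)*1.4)
save(s,'sc1.png',(225,185,110,95),7)
E
```

```text
Traceback (most recent call last):
  File "h.py", line 16, in onz
    o,r=ray(d,uv); return o+r*(z-o[2])/r[2]
        ~~~^^^^^^
  File "h.py", line 14, in ray
    return np.array(d['xyz']),np.array(d['rotation'])@np.array([v[0],-v[1],-v[2]])
                              ~~~~~~~~~~~~~~~~~~~~~~~^~~~~~~~~~~~~~~~~~~~~~~~~~~~~
ValueError: matmul: Input operand 1 has a mismatch in its core dimension 0, with gufunc signature (n?,k),(k,m?)->(n?,m?) (size 3 is different from 4)
```

Camera rotation is a quaternion; convert it.

```bash
python3 - <<'E'
s=open('h.py').read()
s=s.replace("d=env.capture(c); return d","d=env.capture(c); q=d['rotation']; d['rotation']=R.from_quat([q[1],q[2],q[3],q[0]]).as_matrix(); return d")
open('h.py','w').write("from scipy.spatial.transform import Rotation as R\n"+s)
E
cat > fit.py <<'E'
from h import *
t=snap('top'); s=snap('scene')
B=lambda a,b:[a*.1,b*.086,.014]
tq=[B(1,-1),B(-1,-1),B(-1,1),[-.052,-.070,.076]]; tu=np.array([[456,313],[414,415],[327,377],[418,388]])/1.4
sq=[B(1,1),B(1,-1),B(-1,1),[-.052,-.070,.076]]; su=np.array([[395,384],[329,333],[462,320],[387,270]])/1.4
print(onz(t,tu[3],.076))
f=lambda p,w=0:np.r_[(proj(t,toW(p,tq))-tu).ravel(),(proj(s,toW(p,sq))-su).ravel()]
r=least_squares(f,[.5,.05,.4]);print(r.x,np.round(r.fun.reshape(-1,2),1).tolist())
ft=lambda p:f(p)[:8]; print(least_squares(ft,[.5,.05,.4]).x)
print('pad',toW(r.x,[[-.052,-.07,.076],[.098,.06,.18]]))
p=r.x
for a in [.14,.2,.26]:
    m=toW(p,[.093,.06-.11*np.sin(a),.07+.11*np.cos(a)]); print(m,proj(s,m)*1.4)
save(s,'sc1.png',(225,185,110,80),7)
E
python3 fit.py
```

```text
[0.4585957  0.00760737 0.076     ]
[ 0.53312724  0.0547293  -0.38060744] [[0.4, -1.6], [-0.4, 0.4], [-2.6, -0.0], [-0.6, -0.1], [-0.1, -0.1], [-2.4, -0.9], [0.5, -2.0], [-0.9, -0.5]]
[ 0.53243584  0.05263076 -0.38229976]
pad [[0.45884449 0.00905576 0.076     ]
 [0.64640335 0.07403017 0.18      ]]
[[0.63605896 0.06163629 0.17892376]] [[379.49633591 309.34878264]]
[[0.63364287 0.05559783 0.17780732]] [[376.40234801 307.67038904]]
[[0.631256   0.04963239 0.1763029 ]] [[373.37422872 306.19002965]]
```

View pics/sc1.png

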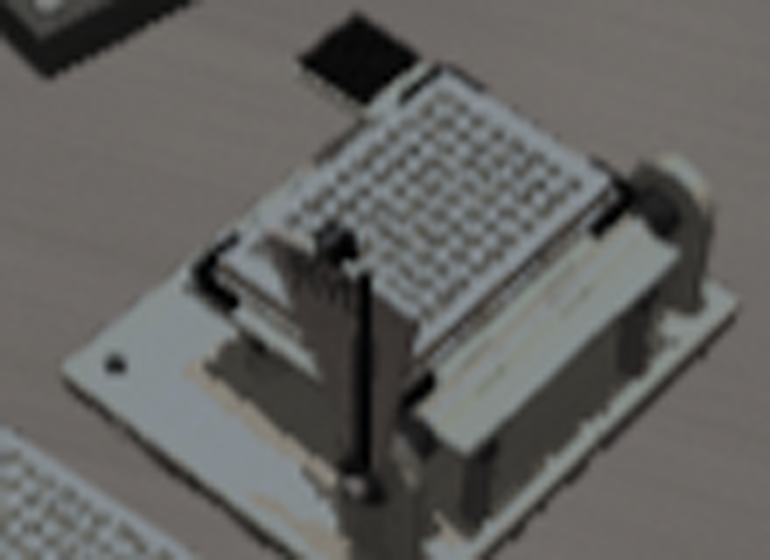

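The crop shows the pad at top left, clear of the plate. The pointer tip is at about (363,270) and the marker at about (337,243), so the gap is small and needs a closer look. The tool's y axis already lies along the stand's y. I'll check how the wrist camera is mounted.

```bash
python3 - <<'E'
from h import *
w=snap('wrist'); s=env.sense(); q=s['tcp_rot']; T=R.from_quat([q[1],q[2],q[3],q[0]]).as_matrix()
print('cam in tcp',T.T@(np.array(w['xyz'])-s['ee_pos'])); print((T.T@w['rotation']).round(2)); print(T.round(2)); print(np.array(w['intrinsics']).round(0).tolist())
E
```

```text
cam in tcp [ 0.07680599 -0.00066646 -0.18001965]
[[-0.    0.96  0.27]
 [ 1.   -0.    0.  ]
 [ 0.    0.27 -0.96]]
[[-0.93  0.38  0.  ]
 [ 0.38  0.93 -0.  ]
 [-0.   -0.   -1.  ]]
[[314.0, 0.0, 279.0], [0.0, 314.0, 214.0], [0.0, 0.0, 1.0]]
```

```bash
python3 -m creep '[[1,[0,0,0.02],0],[1,[0.02,-0.022,0.02],0],[1,[0.026,-0.03,0.015],0],[1,[0.026,-0.03,0],0],[1,[0.026,-0.03,0],0],[1,[0.026,-0.03,0],0],[1,[0.026,-0.03,0],0],[1,[0.026,-0.03,0],0],[1,[0.026,-0.03,0],0],[1,[0.026,-0.03,0],0],[1,[0.026,-0.03,0],0],[1,[0.026,-0.03,0],0],[1,[0.026,-0.03,0],0],[1,[0.026,-0.03,0],0],[1,[0.026,-0.03,0],0],[1,[0.026,-0.03,0],0],[1,[0.026,-0.03,0],0],[1,[0.026,-0.03,0],0],[1,[0.026,-0.03,0],0],[1,[0.01,-0.008,0],0]]' 20
cat > wr.py <<'E'
from h import *
w=snap('wrist'); save(w,'wr1.png',f=1.4)
p=np.array([.5331,.0547,-.3806])
for n in ['mark','pointer_tip']: print(n,[(np.round(x['extent']).tolist(),round(x['confidence'],2)) for x in env.look_for('wrist',n)[:2]])
for a in [0,.14,.2,.26]: print(a,(proj(w,toW(p,[.09,.06-.11*np.sin(a),.07+.11*np.cos(a)]))*1.4).round(0))
E
python3 wr.py
```

```text
time: 3.35
ee_pos: [0.7103, 0.0339, 0.2599]
tcp_rot: [0.0, 0.195, 0.981, -0.001]
ft_force: [-0.3, -0.8, -0.7]
grip_width: 0.0008
grip_force: 0.0
mark [([263.0, 109.0, 17.0, 11.0], 0.48)]
pointer_tip [([188.0, 0.0, 122.0, 109.0], 0.63)]
0 [[415. 168.]]
0.14 [[388. 169.]]
0.2 [[376. 169.]]
0.26 [[365. 169.]]
```

View pics/wr1.png

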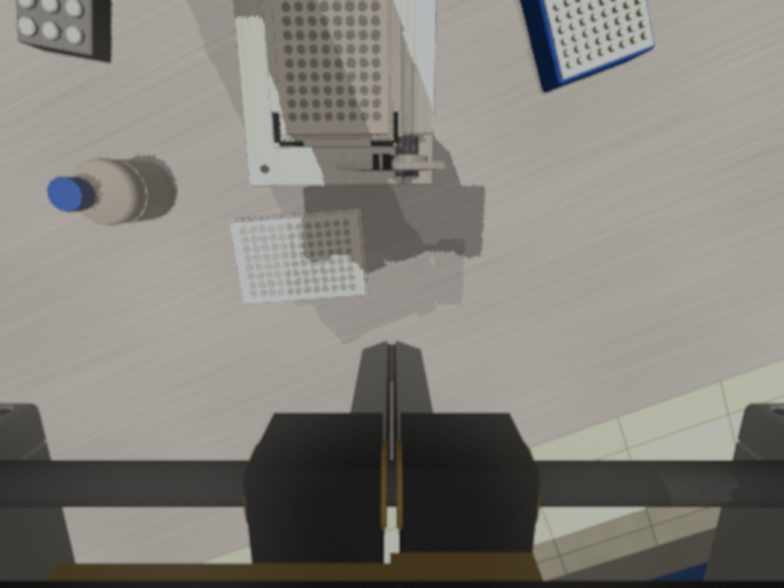

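The wrist view shows the marker at about (382,162) with its white centre line, and the pointer near (412,168). I'll zoom in.

```bash
python3 - <<'E'
from h import *
w=snap('wrist'); save(w,'wr2.png',(240,90,80,45),10)
E
```

```text
(no output)
```

View pics/wr2.png

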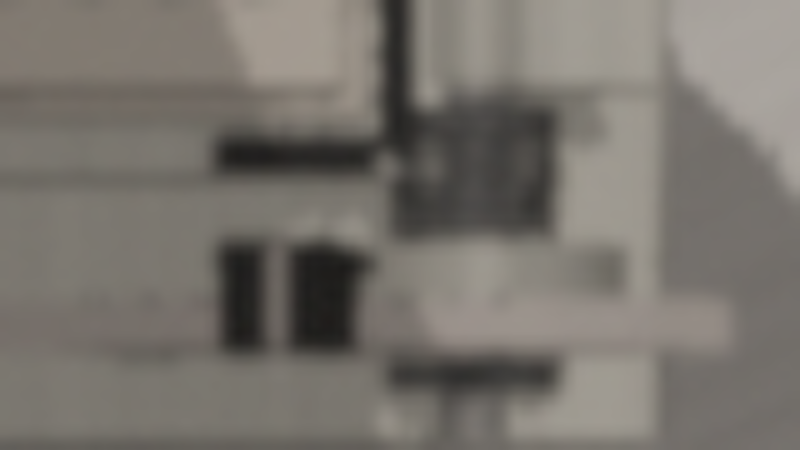

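```bash
cat > fit2.py <<'E'
from h import *
t=snap('top'); s=snap('scene'); w=snap('wrist')
B=lambda a,b:[a*.1,b*.086,.014]
P=[-.052,-.070,.076]
tq=[B(1,-1),B(-1,-1),B(-1,1),P]; tu=np.array([[456,313],[414,415],[327,377],[418,388]])/1.4
sq=[B(1,1),B(1,-1),B(-1,1),P]; su=np.array([[395,384],[329,333],[462,320],[387,270]])/1.4
wq=[B(1,-1),B(1,1)]; wu=np.array([[250,185],[433,183]])/1.4
def f(p,full=True):
    m=[.087,.06-p[4]*np.sin(p[3]),.07+p[4]*np.cos(p[3])]
    W=np.r_[(proj(w,toW(p,wq))-wu).ravel(),proj(w,toW(p,[.095,.06,.07]))[0,0]-287.2,proj(w,toW(p,m))[0,0]-267.6,(p[4]-.115)*1e3]
    T=np.r_[(proj(t,toW(p,tq))-tu).ravel(),(proj(s,toW(p,sq))-su).ravel()]*.6
    return np.r_[W,T] if full else np.r_[W,(p[2]+.38)*200]
for full in (1,0):
    r=least_squares(f,[.53,.05,-.38,.2,.115],args=(full,)); print(r.x.round(4),np.round(r.fun,1).tolist()); print('pad',toW(r.x,P).round(4))
c=r.x
q=R.from_matrix(w['rotation']); print('cam',w['xyz'])
E
python3 fit2.py
```

```text
[ 0.5308  0.0572 -0.3699  0.1773  0.115 ] [-1.6, 1.3, -1.6, 0.4, 2.0, -0.0, 0.0, -0.5, -0.7, -0.6, 0.7, -2.1, 0.8, -0.8, 0.4, 1.0, -0.3, -0.7, -0.5, 0.9, -1.7, -0.1, -0.5]
pad [[0.457  0.0107 0.076 ]]
[ 0.5304  0.0587 -0.3789  0.1815  0.115 ] [-1.4, -0.1, -1.3, 0.2, 2.3, 0.0, 0.0, 0.2]
pad [[0.4561 0.0129 0.076 ]]
cam [0.63693651 0.06834637 0.44070064]
```

```bash
sed -i 's/\[433,183\]/[428.5,185]/' fit2.py; python3 fit2.py
```

```text
[ 0.5316  0.0561 -0.3796  0.1681  0.115 ] [-2.4, 1.2, 0.8, 0.1, 1.0, -0.0, 0.0, -0.1, -0.6, -0.6, 0.6, -1.9, 0.4, -0.7, 0.3, 0.4, -0.3, -1.0, -0.7, 0.7, -1.4, -0.2, -0.4]
pad [[0.4574 0.0104 0.076 ]]
[ 0.5312  0.0567 -0.381   0.1701  0.115 ] [-2.3, 0.6, 0.9, -0.3, 1.2, 0.0, 0.0, -0.2]
pad [[0.4569 0.0111 0.076 ]]
cam [0.63712093 0.06782043 0.4408273 ]
```

```bash
python3 -m creep '[[1,[-0.03,-0.003,0],0],[1,[-0.032,-0.003,0],0],[1,[-0.032,-0.003,0],0],[1,[-0.032,-0.003,0],0],[1,[-0.032,-0.003,0],0],[1,[-0.032,-0.003,0],0],[1,[-0.032,-0.003,0],0],[1,[-0.032,-0.004,0],0],[1,[0,0,-0.03],0],[1,[0,0,-0.035],0],[1,[0,0,-0.035],0],[1,[0,0,-0.035],0],[1,[0,0,-0.025],0],[1,[0,0,0],0],[1,[0,0,0],0]]'
python3 - <<'E'
from h import *
w=snap('wrist'); save(w,'wr3.png',(150,100,260,200),3)
t=snap('top'); print(env.sense()['ee_pos'])
E
```

```text
time: 5.35
ee_pos: [0.455, 0.0134, 0.1012]
tcp_rot: [-0.0, 0.193, 0.981, -0.0]
ft_force: [-0.8, -1.1, -0.4]
grip_width: 0.0008
grip_force: 0.0
[0.45577576 0.01352174 0.10190693]
```

View pics/wr3.png

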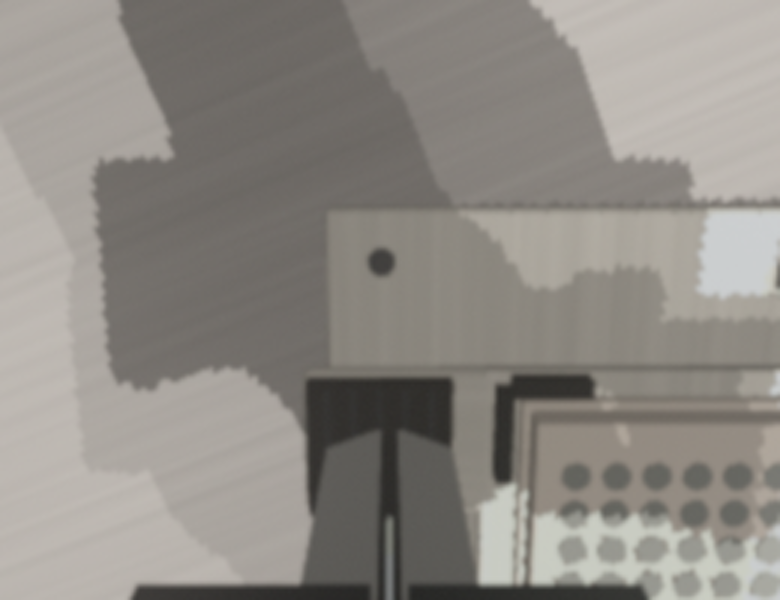

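The view shows the pad at x 306–452 in the crop, with the fingertips 2 mm towards the plate and about 4 mm towards the near edge. I'll correct that, then touch down gently.

```bash
python3 -m creep '[[1,[0.003,-0.004,0],0],[1,[0,0,-0.008],0],[1,[0,0,-0.006],0],[1,[0,0,-0.004],0],[1,[0,0,-0.003],0],[1,[0,0,-0.003],0],[1,[0,0,-0.002],0],[1,[0,0,-0.002],0],[1,[0,0,0],0],[1,[0,0,0],0]]'
```

```text
time: 6.45
ee_pos: [0.4578, 0.0093, 0.0725]
tcp_rot: [-0.0, 0.193, 0.981, -0.0]
ft_force: [-2.2, -1.6, 2.7]
grip_width: 0.0009
grip_force: 1.7
```

```bash
python3 -m creep '[[1,[0,0,-0.002],0],[1,[0,0,-0.002],0],[1,[0,0,-0.002],0],[1,[0,0,-0.002],0],[1,[0,0,-0.002],0],[1,[0,0,-0.002],0],[1,[0,0,0],0],[1,[0,0,0],0]]'
python3 - <<'E'
from h import *
s=snap('scene'); save(s,'sc2.png',(255,205,40,45),14)
E
```

```text
time: 7.25
ee_pos: [0.458, 0.0095, 0.0604]
tcp_rot: [0.0, 0.193, 0.981, 0.0]
ft_force: [-2.2, 1.7, 5.1]
grip_width: -0.0001
grip_force: 2.5
```

View pics/sc2.png

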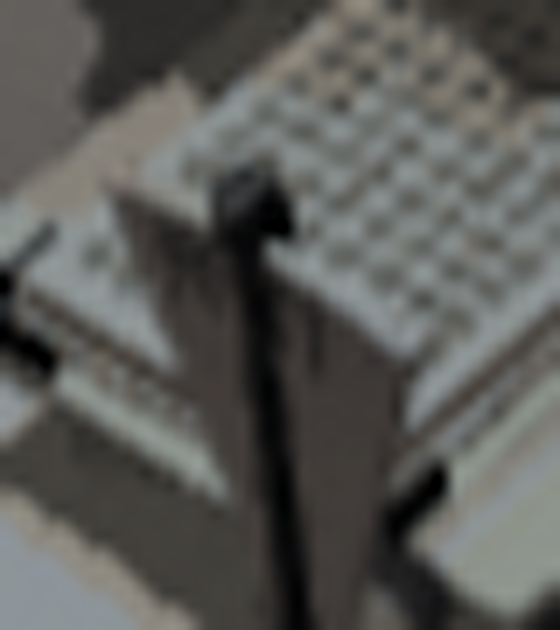

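The crop shows the pointer running from (295,620) up to the marker's bottom at about (248,240), and the marker spanning x 213–295. They're nearly aligned. I'll view a gamma-boosted version with the model's arc positions overlaid.

```bash
python3 - <<'E'
from h import *
ds=[snap('scene') for _ in range(4)]; s=ds[0]
im=np.mean([d['frame'] for d in ds],0)[:,:,::-1]
l,t,w,h=262,210,22,24; F=24
c=im[t:t+h,l:l+w]; c=255*(c/ c.max())**.5
a=cv2.resize(c.astype(np.uint8),None,fx=F,fy=F,interpolation=cv2.INTER_CUBIC)
cv2.imwrite('pics/sc3.png',a)
p=np.array([.5316,.0561,-.3796]); U=lambda q:((proj(s,toW(p,q))[0]-[l,t]+.5)*F).round(0)
for x in (.083,.095):
  for an in (0,.12,.14,.16,.18,.2):
    print(x,an,[U([x,.06-r*np.sin(an),.07+r*np.cos(an)]).tolist() for r in (0.07,.104,.11,.116)])
print(env.sense()['ee_pos'],env.sense()['ft_force'])
E
```

```text
0.083 0 [[445.0, 554.0], [450.0, 325.0], [451.0, 283.0], [451.0, 240.0]]
0.083 0.12 [[378.0, 511.0], [347.0, 260.0], [342.0, 214.0], [336.0, 168.0]]
0.083 0.14 [[366.0, 504.0], [330.0, 250.0], [324.0, 204.0], [317.0, 157.0]]
0.083 0.16 [[355.0, 498.0], [313.0, 241.0], [306.0, 194.0], [298.0, 147.0]]
0.083 0.18 [[344.0, 492.0], [297.0, 232.0], [288.0, 185.0], [279.0, 137.0]]
0.083 0.2 [[334.0, 486.0], [280.0, 224.0], [270.0, 176.0], [261.0, 128.0]]
0.095 0 [[360.0, 630.0], [363.0, 401.0], [363.0, 360.0], [364.0, 317.0]]
0.095 0.12 [[293.0, 586.0], [260.0, 336.0], [254.0, 290.0], [248.0, 244.0]]
0.095 0.14 [[282.0, 579.0], [243.0, 326.0], [236.0, 280.0], [229.0, 233.0]]
0.095 0.16 [[271.0, 573.0], [226.0, 317.0], [218.0, 270.0], [210.0, 223.0]]
0.095 0.18 [[260.0, 567.0], [210.0, 307.0], [200.0, 260.0], [191.0, 213.0]]
0.095 0.2 [[249.0, 561.0], [193.0, 299.0], [183.0, 251.0], [173.0, 203.0]]
[0.45804344 0.00952789 0.06048885] [-1.17705044  0.78491637  5.55276145]
```

View pics/sc3.png

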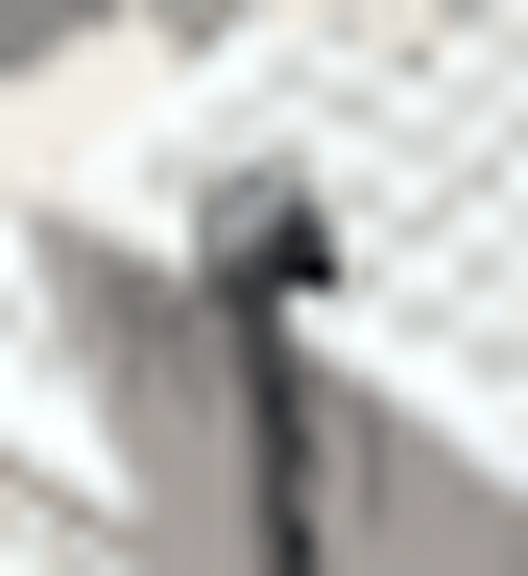

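The marker's front face spans about x 198–278 and its side face is dark. The pointer reads about 0.125 rad and the marker about 0.165. I'll press another 4 mm, slowly.

```bash
python3 -m creep '[[1,[0,0,-0.001],0],[1,[0,0,-0.001],0],[1,[0,0,-0.001],0],[1,[0,0,-0.001],0],[1,[0,0,0],0],[1,[0,0,0],0]]'
python3 - <<'E'
from h import *
ds=[snap('scene') for _ in range(4)]
im=np.mean([d['frame'] for d in ds],0)[:,:,::-1]
l,t,w,h=262,210,22,24; F=24
c=im[t:t+h,l:l+w]; c=255*(c/ c.max())**.5
cv2.imwrite('pics/sc4.png',cv2.resize(c.astype(np.uint8),None,fx=F,fy=F,interpolation=cv2.INTER_CUBIC))
E
```

```text
time: 8.1
ee_pos: [0.4582, 0.0098, 0.0566]
tcp_rot: [0.0, 0.193, 0.981, 0.0]
ft_force: [-0.6, 2.7, 5.7]
grip_width: 0.0008
grip_force: 2.8
```

View pics/sc4.png

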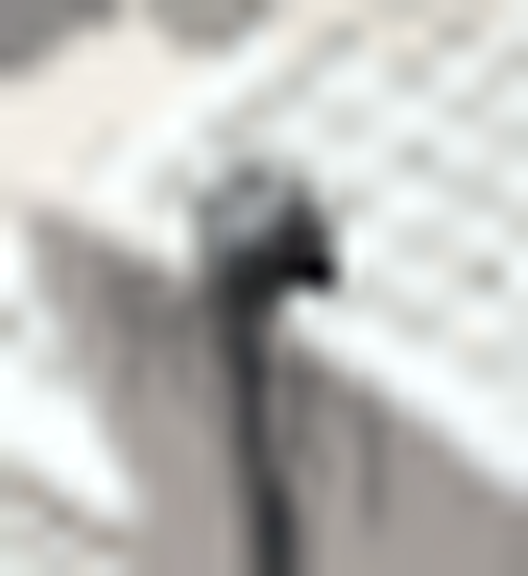

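The pointer now reads about 0.145 rad, at x=242 when y=330. The marker's front face is centred near x=240, and with parallax that leaves about 0.015–0.02 rad to go. I'll press 2 mm more and hold.

```bash
python3 -m creep '[[1,[0,0,-0.001],0],[1,[0,0,-0.001],0],[1,[0,0,0],0],[1,[0,0,0],0],[1,[0,0,0],0]]'
python3 - <<'E'
from h import *
ds=[snap('scene') for _ in range(6)]
im=np.mean([d['frame'] for d in ds],0)[:,:,::-1]
l,t,w,h=262,210,22,24; F=24
c=im[t:t+h,l:l+w]; c=np.clip(255*(c/130)**.6,0,255)
cv2.imwrite('pics/sc5.png',cv2.resize(c.astype(np.uint8),None,fx=F,fy=F,interpolation=cv2.INTER_CUBIC))
E
```

```text
time: 8.8
ee_pos: [0.4583, 0.0099, 0.0546]
tcp_rot: [0.0, 0.193, 0.981, 0.0]
ft_force: [-1.1, 3.1, 6.9]
grip_width: 0.0003
grip_force: 2.9
```

View pics/sc5.png

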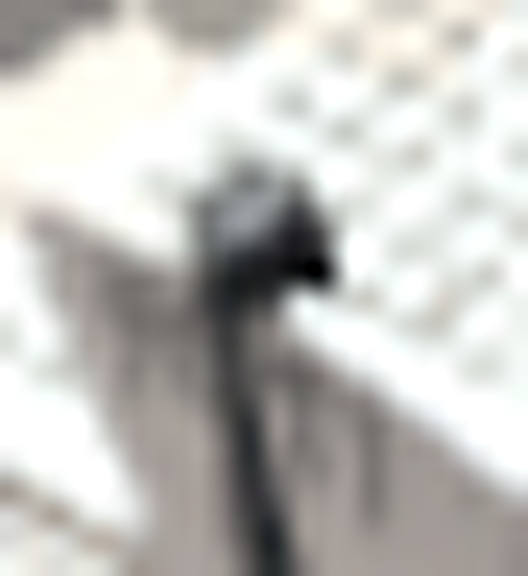

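The pointer now meets the marker. The image and the kinematics both read about 0.16 rad, and the wrist view put the marker's line at 0.16–0.165. I'll hold, then ease up.

```bash
Z='x'; python3 -m creep '[[1,[0,0,0],0],[1,[0,0,0],0],[1,[0,0,0],0],[1,[0,0,0],0],[1,[0,0,0],0],[1,[0,0,0],0],[1,[0,0,0],0],[1,[0,0,0],0],[1,[0,0,0],0],[1,[0,0,0],0],[1,[0,0,0],0],[1,[0,0,0],0],[1,[0,0,0],0],[1,[0,0,0],0],[1,[0,0,0],0],[1,[0,0,0],0],[1,[0,0,0],0],[1,[0,0,0],0],[1,[0,0,0],0],[1,[0,0,0],0]]'
python3 -m creep '[[1,[0,0,0],0],[1,[0,0,0],0],[1,[0,0,0],0],[1,[0,0,0],0],[1,[0,0,0],0],[1,[0,0,0],0]]'
python3 -m creep '[[1,[0,0,0.001],0],[1,[0,0,0.001],0],[1,[0,0,0.001],0],[1,[0,0,0.001],0],[1,[0,0,0.001],0],[1,[0,0,0.001],0],[1,[0,0,0.001],0],[1,[0,0,0.001],0],[1,[0,0,0.001],0],[1,[0,0,0.001],0],[1,[0,0,0.001],0],[1,[0,0,0.001],0],[1,[0,0,0.001],0],[1,[0,0,0.001],0],[1,[0,0,0.001],0],[1,[0,0,0.001],0]]'
python3 -m creep '[[1,[0,0,0.0005],0],[1,[0,0,0.0005],0],[1,[0,0,0.0005],0],[1,[0,0,0.0005],0],[1,[0,0,0.0005],0],[1,[0,0,0.0005],0],[1,[0,0,0.0005],0],[1,[0,0,0.0005],0],[1,[0,0,0.0005],0],[1,[0,0,0.0005],0],[1,[0,0,0.0005],0],[1,[0,0,0.0005],0],[1,[0,0,0.0005],0],[1,[0,0,0.0005],0],[1,[0,0,0.0005],0],[1,[0,0,0.0005],0],[1,[0,0,0],0],[1,[0,0,0],0]]'
```

```text
time: 11.1
ee_pos: [0.4583, 0.0099, 0.0546]
tcp_rot: [0.0, 0.193, 0.981, 0.0]
ft_force: [-1.1, 3.2, 6.0]
grip_width: 0.0009
grip_force: 2.9
time: 11.7
ee_pos: [0.4583, 0.0099, 0.0546]
tcp_rot: [0.0, 0.193, 0.981, 0.0]
ft_force: [-1.0, 4.3, 6.2]
grip_width: 0.0001
grip_force: 2.9
time: 13.3
ee_pos: [0.4579, 0.0092, 0.0705]
tcp_rot: [-0.0, 0.193, 0.981, -0.0]
ft_force: [-0.8, -2.7, 4.3]
grip_width: 0.0008
grip_force: 1.8
time: 15.1
ee_pos: [0.4579, 0.0093, 0.0784]
tcp_rot: [-0.0, 0.193, 0.981, -0.0]
ft_force: [0.1, 1.2, -0.1]
grip_width: -0.0
grip_force: 0.0
```

Contact is off and the nest is level. I'll retreat and check.

```bash
python3 -m creep '[[1,[0,0,0.005],0],[1,[0,0,0.02],0],[1,[0,0,0.03],0],[1,[0,0,0.03],0],[1,[0,0,0.03],0],[1,[0,0,0],0],[1,[0,0,0],0]]'
python3 - <<'E'
from h import *
f=snap('scene'); a=cv2.imread('pics/scene0.png'); a=cv2.resize(a,(560,420),interpolation=cv2.INTER_AREA)
b=f['frame'][:,:,::-1]
for n,(l,t,w,h) in dict(sector=(262,210,30,60),spare=(196,240,58,50),bottle=(193,191,20,38),tip=(334,237,47,52)).items():
    A,B=[cv2.cvtColor(np.ascontiguousarray(x[t-6:t+h+6,l-6:l+w+6]),6).astype(np.float32) for x in (a,b)]
    print(n,cv2.phaseCorrelate(A,B),np.abs(A-B).mean())
cv2.imwrite('pics/end.png',b)
E
```

```text
time: 15.8
ee_pos: [0.4581, 0.0094, 0.1939]
tcp_rot: [0.001, 0.193, 0.981, 0.0]
ft_force: [0.4, 0.1, -0.2]
grip_width: 0.0003
grip_force: 0.0
sector ((0.38905859146106536, 0.012534078396328141), 0.9257805780128197) 5.532738
spare ((0.019656305594125456, 0.014717369696338523), 0.9924785605528288) 4.2034564
bottle ((-0.03418281619456209, -0.004554460327444332), 0.984989305138588) 3.45375
tip ((-0.038658708874454106, 0.04693884963582917), 0.9678348122164607) 4.3164725
```

```bash
python3 -c "
from plant import env
print(env.close_job())"
```

```text
the job is handed in; nothing more can be done
None
```

The job is handed in, with no verdict returned: I pressed the pad until the pointer met the marker at about 0.16 rad (image estimate, roughly ±0.02), held it for nearly 3 s, and eased the nest up until the force fell to zero. I then backed the arm off; the spare plate, bottle and tip box had not moved, but I did not re-check the tube rack, marker or well plate afterwards.

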